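# Index the wrench carriage and draw the telescoping handle to its second stop

## Robot

A 6-joint arm with a two-finger parallel gripper is mounted at the origin on the work surface. World frame = base frame: x ahead of the robot, y to its left, z up, the work surface at z = 0. Lengths are in mm, angles in rad, forces in N, time in s.
With the tool pointing down it reaches from about 275 to 1000 mm from the base axis. Payload 8.4 kg.
Tool frame: the origin (TCP) lies between the finger pads; the fingertips stand 14 mm ahead of it and the grasp point (between the pads) lies 5 mm behind it (env.tips_ahead is the distance from the TCP to the fingertips, in mm); z points along the fingers, y is the line along which they close (so a half turn about z gives the same grasp; the last joint's range is limited). The gripper opens to 85 mm and grips with 20 to 120 N. Pads are 22 mm wide; open, the fingers measure 114 mm over their backs; the gripper's body (76 mm by 85 mm) begins 54 mm behind the grasp point. The pads swing forward as they close: fully open they stand 13 mm farther back than shut.
Start: joints at [1.235, 0.353, 1.633, -0, 1.155, -0.002], TCP at [204.771, 590.506, 245.281] pointing down, gripper open.
Joint ranges: [-2.63, 2.63], [-0.92, 2.1], [0.06, 2.66], [-1.3, 4.44], [0, 2.69], [-3.02, 3.02]. Speed limits (rad/s): [2.22, 2.22, 2.79, 3.14, 3.14, 3.14].

## Interface

Orientations are given as [roll, pitch, yaw] about the fixed x, y, z axes, in that order (R = Rz(yaw) Ry(pitch) Rx(roll)).
In Python, from bench import env, eoat, kin, status, viewer, workorder gives the robot as it stands. Calls block until the motion is done:
- env.move_pose(position, orientation): joint-space move of the TCP to a pose.
- env.move_l(position, attitude=None, feed=150): straight line of the TCP; attitude=None keeps the orientation; feed is the mean speed in mm/s.
- env.set_joints(angles): joint-space move.
- eoat.grip(opening, newtons=None): finger opening in mm; newtons is the grip in N (None keeps the last); returns when the fingers have stopped.
- env.hold(seconds).
- kin.ik(position, orientation): joint angles nearest the present ones, or None.
- status.read_state(): the state.
- viewer.grab_frame(name): name is "scene" or "top" or "wrist"; returns a dict with "img" (420x560x3 uint8, red, green, blue), "z_map" (420x560 float32, mm along the optical axis (not along the pixel's ray), 0 where there is no reading), "fovy" (degrees; the focal length in pixels is half the picture's height over the tangent of half this angle, whatever the lens; pixels are square), "cx", "cy" (the principal point, pixels), "distortion" ([k1, k2, p1, p2, k3] as OpenCV has them; the pictures are not rectified), "R" (3x3) and "t" (3): a world point X has camera coordinates R X + t. Camera axes: x right, y down, z forward; pixel columns grow to the right and rows downward; lengths in mm; the calibration is good to about 2 mm. A picture is of the moment at which its call begins.
A pose or a line that the arm cannot do raises env.Unreachable and nothing moves.
- workorder.close_job(): hands the job in; it is judged then, once.
The state is a dict: "clock": time; "q": joint angles; "qd": joint speeds; "effort": joint torques, N m; "position": TCP position; "ee_rot": TCP orientation; "contact_force": force on the tool from outside, world axes, zero at the start; "torque": the same for the moment, N m; "finger_gap": finger opening in mm; "finger_force": force on a finger pad.
Only numpy, scipy, OpenCV 4.12 (cv2) and the standard library are available. Lean on these libraries where they do the work, as an engineer would, in place of code of your own. Each camera call takes 0.05 s, during which the arm holds its last target. There are 200 camera calls.

## Task

Push the wrench carriage along its track to the next station, clear of the mug, until it clicks in there. Then press the red button on the collar and draw the blue wrench handle out past its first stop to the second, let the button spring back out so the handle is locked, and finish holding the blue tube still in the gripper, drawn out and locked, so that I can fit the lock key on the head. Leave the mug, the key case and the wheel nuts where they are.

Things in the scene. Friction and masses are not known exactly. Their poses are not given: they have to be found in the camera images.
- track: straight aluminium track fixed on the deck, 490 mm long (own y), 60 mm wide, 22 mm high; origin: centre of its underside. Its -x side faces the robot. A dark index bar runs beside it on the +x side; three stations marked yellow on the bar, each between two chrome bumps, at y = -150, 0, +150 mm. The carriage stands near the first; the next one is the middle one.
- carriage (a joint): position of the carriage along the track's +y, m: stations (spring detents) at 0, 0.150, 0.300. It starts loose between the first and the second. About 3 N of friction; its spring plunger must ride over a bump about 8 mm before and after each station (about 15 N in all), and has 1 mm of play when home.
- push_face (a point): on the carriage: the place to push along track +y: middle of the outer face of its right-hand (-y) upturned edge, 50 mm above the deck, level in x with the closed collar. The edge is sheet steel 140 mm long (x), 4 mm thick, its top 66 mm above the deck. Same edge on the +y side; outer faces 70 mm either side of the wrench axis. Carriage floor 34 mm above the deck.
- clamp (a point): on the carriage: top centre of the black and grey clamp that holds the square chrome wrench shaft, 108 mm above the deck (screws to 112); 58 mm long (x), 46 mm wide. It begins 33 mm from the closed collar's centre, on the +x side.
- handle (a joint): how far the blue handle is drawn out along the track's -x (towards the robot), m: 0 closed, first stop 0.060, second stop 0.120 = end of travel. A catch locks it at 0 and at both stops (2.5 mm of play) unless the button is kept pressed; let go in between, it drops in at the next stop it meets. Kept pressed, the handle passes the first stop freely, friction 4 N, and stays where it is left.
- collar (a point): centre of the black collar at the head end of the handle, on the wrench axis, 90 mm above the deck; axes as the track's. A block 28 mm long (x), 34 mm wide (y), 32 mm high, moving with the handle. Gripping it across its width (along y) presses the button in.
- button (a joint): how far the red button is pressed into the collar, m: 0 sprung out (catch locked in a stop), about 0.004 when let go between stops, catch clear from 0.0045 on, flush with the collar at 0.006, limit 0.0075. Spring 5 N at rest, 11 N flush.
- button_face (a point): centre of the outer face of the red button, a stub of 14 mm diameter standing 6 mm out of the middle of the collar's +y side (23 mm from the wrench axis); pressed along the track's -y.
- tube: the handle's blue anodised aluminium tube, 30 mm diameter, level, from 14 to 146 mm behind the collar's centre (towards the track's -x), then a 6 mm black end cap. Moves with the handle; origin at the collar's centre.
- grip (a point): point on the axis of the blue tube, 60 mm behind the collar's centre, 90 mm above the deck: a good place to hold the tube. Axes as the track's.
- mug: white ceramic mug, 80 mm diameter, 92 mm high, with a wooden stir stick leaning out to 155 mm; origin: centre of its underside; its handle and the stick are on its own +y side. It stands loose in front of the handle's end near the first station.
- key_case: closed grey plastic wheel lock key case with a black snap latch, 75 x 115 x 46 mm, loose; origin: centre of its underside.
- nut_strip: black plastic strip 34 x 165 x 10 mm with four chrome wheel nuts in a row along its y, 42 mm high in all, loose at the right, in front of the track's first end; origin: centre of its underside.

How it is judged:
By the outcome, as a careful person would: the job done as asked, in the order asked, and still so for the second after the job is handed in, while the arm keeps its last pose, push and grip.
It also fails if it takes over 51 s, if anything falls off the work surface, if the arm or the gripper's body presses on something with over 40 N, if the wrist force passes 120 N, or if a joint passes its speed limit or range.

## Working session

There is one attempt and no reset: what is moved stays moved. The work goes in short steps, each a Python script; the robot and the scene stay as the last script left them, time stands still between calls to the robot, and variables do not carry over. Pictures are saved under pics/ and viewed, at most 10 in all, crops included, and the job is handed in when it is done.

```bash
mkdir -p pics; ls; cat > h.py <<'E'
import numpy as np, cv2
from bench import env, eoat, kin, status, viewer, workorder
def K(f):
    fl=f["img"].shape[0]/2/np.tan(np.radians(f["fovy"])/2)
    return np.array([[fl,0,f["cx"]],[0,fl,f["cy"]],[0,0,1.]])
def cloud(f):
    h,w=f["z_map"].shape
    g=np.stack(np.meshgrid(np.arange(w),np.arange(h)),-1).reshape(-1,1,2).astype(np.float64)
    n=cv2.undistortPoints(g,K(f),np.array(f["distortion"],float)).reshape(h,w,2)
    z=f["z_map"].astype(float)
    P=np.dstack([n*z[...,None],z])
    P=(P-np.array(f["t"]))@np.array(f["R"])
    P[z<=0]=np.nan
    return P
def save(f,n,s=1): cv2.imwrite("pics/"+n,cv2.resize(f["img"][...,::-1],None,fx=s,fy=s))
E
python3 - <<'E'
from h import *
a=viewer.grab_frame("top");b=viewer.grab_frame("scene")
save(a,"top.png",1.4);save(b,"scene.png",1.4)
np.savez("f.npz",top=cloud(a),scene=cloud(b),ti=a["img"],si=b["img"])
s=status.read_state();print(s["clock"],s["ee_rot"],s["finger_gap"])
E
```

```text
pics
0.1 [-3.14027119e+00 -2.41684527e-05  2.80782467e+00] 85.3659561431516
```

View pics/top.png

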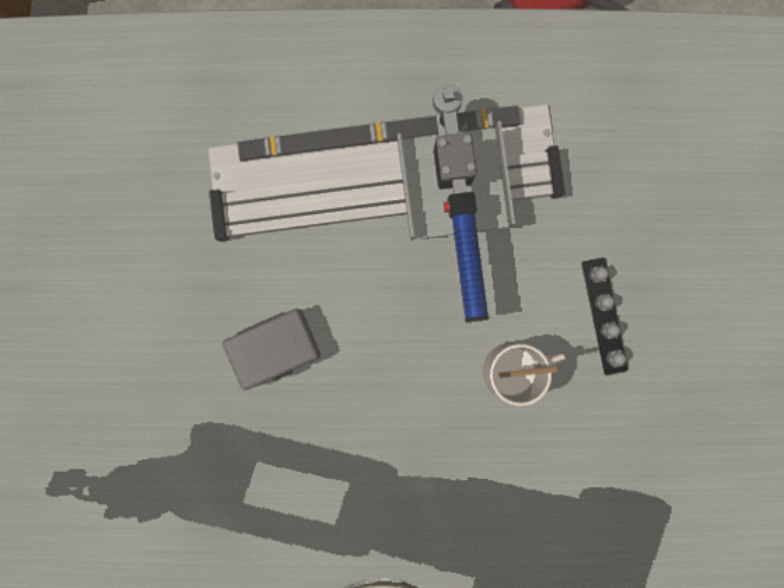

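View pics/scene.png

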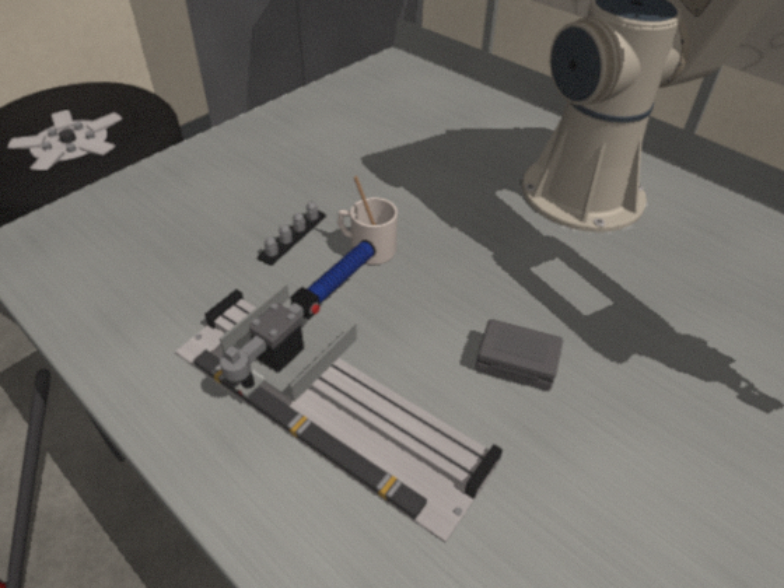

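The top view shows the track (upper middle, marks at about (485,118), (379,131), (273,145)), the wrench carriage near the first mark, its blue tube (465,215)-(477,318), the red button at (447,207) facing left, and the mug at (520,375). The case is at (272,348) and the nuts at (605,315). The scene view agrees.

```bash
python3 - <<'E'
from h import *
d=np.load("f.npz")
for nm in("top","scene"):
    P=d[nm];I=d[nm[0]+"i"];hsv=cv2.cvtColor(I,cv2.COLOR_RGB2HSV);H,S,V=[hsv[...,i].astype(int) for i in range(3)]
    z=P[...,2];x=P[...,0]
    bl=(H>105)&(H<130)&(S>120)&(z>60)&(z<130)
    Q=P[bl];top=Q[Q[:,2]>np.nanpercentile(Q[:,2],50)]
    c=top.mean(0);u=np.linalg.svd(top-c,full_matrices=0)[2][0];u*=np.sign(u[0]);t=(Q-c)@u
    print(nm,"blue n",len(Q),"c",c.round(1),"u",u.round(4),"yaw",np.arctan2(u[1],u[0]).round(4),"range",np.percentile(t,[1,99]).round(1), "ends",(c+u*np.percentile(t,1)).round(1),(c+u*np.percentile(t,99)).round(1),"ztop",np.percentile(Q[:,2],98))
    rd=((H<6)|(H>174))&(S>150)&(z>60)&(z<120)
    print("red",rd.sum(),np.nanmedian(P[rd],0).round(1))
    ye=((H>15)&(H<30)&(S>140)&(z>5)&(z<60)&(x>500)).astype(np.uint8)
    n,l,st,ce=cv2.connectedComponentsWithStats(ye)
    for i in range(1,n):
        if st[i,4]>8: print("yel",st[i,4],ce[i].round(),np.nanmedian(P[l==i],0).round(1))
P=d["top"]
def box(m,n):
    Q=P[m][:,:2].astype(np.float32); r=cv2.minAreaRect(Q); print(n,len(Q),[np.round(a,1) for a in r],"z",np.nanpercentile(P[m][:,2],[5,50,95]).round(1))
v,u=np.mgrid[:420,:560];u=u*1.4;v=v*1.4;z=P[...,2]
box((abs(u-520)<55)&(abs(v-375)<45)&(z>80)&(z<100),"mug rim")
box((abs(u-560)<20)&(abs(v-358)<15)&(z>25),"mug handle")
box((abs(u-272)<60)&(abs(v-348)<50)&(z>35),"case")
box((abs(u-605)<35)&(abs(v-315)<65)&(z>5),"nuts")
box((u<400)&(u>200)&(v<245)&(v>100)&(z>12)&(z<30),"track left")
box((abs(u-506)<20)&(abs(v-175)<70)&(z>50)&(z<75),"right edge")
box((abs(u-408)<14)&(abs(v-185)<65)&(z>50)&(z<75),"left edge")
box((abs(u-455)<30)&(abs(v-155)<38)&(z>95),"clamp")
E
```

```text
top blue n 907 c [ 566.3 -113.9  104.9] u [ 0.9921  0.1251 -0.0016] yaw 0.1254 range [-65.4  63.6] ends [ 501.5 -122.   105. ] [ 629.5 -105.9  104.8] ztop 107.39025998949309
red 13 [642.  -84.7  96.6]
yel 26 [346.  85.] [ 776.2 -143.9   19.4]
yel 37 [270.  94.] [759.5   5.8  20.6]
yel 36 [195. 104.] [739.4 153.7  20.8]
scene blue n 643 c [ 566.5 -111.8  103.7] u [9.927e-01 1.205e-01 9.000e-04] yaw 0.1208 range [-67.4  63.6] ends [ 499.6 -119.9  103.6] [ 629.6 -104.2  103.7] ztop 105.54883390113785
red 22 [643.4 -82.7  92.8]
yel 33 [213. 303.] [760.8   5.1  19.5]
yel 45 [276. 347.] [743.4 154.1  19.6]
mug rim 359 [array([ 424.7, -179.2]), array([77.8, 78.8]), np.float64(5.9)] z [82.1 90.7 94.3]
mug handle 192 [array([ 440. , -221.3]), array([43.1, 25.5]), np.float64(84.6)] z [ 35.4  77.3 150.3]
case 2366 [array([453.1, 152.4]), array([ 78.8, 115.6]), np.float64(23.8)] z [42.  45.8 48.9]
nuts 1449 [array([ 503.4, -329. ]), array([164.5,  74.3]), np.float64(7.9)] z [ 6.7 10.9 41.1]
track left 5557 [array([691.5, 104.7]), array([135.9, 276.4]), np.float64(7.6)] z [17.4 21.4 24.8]
right edge 264 [array([ 692.6, -166.8]), array([138.6,   5.2]), np.float64(7.3)] z [51.5 64.5 68.2]
left edge 180 [array([675.8, -31.2]), array([140.8,   4.2]), np.float64(7.4)] z [58.4 65.  68.5]
clamp 1035 [array([708. , -95.9]), array([102.4,  46.9]), np.float64(6.7)] z [ 96.7 107.2 111.7]
```

```bash
cat >> h.py <<'E'
YAW=0.124
ux=np.array([np.cos(YAW),np.sin(YAW),0]);uy=np.array([-np.sin(YAW),np.cos(YAW),0])
C0=np.array([644.5,-103.8,0.])   # closed collar at start, on deck
def T(x,y,z,o=C0): return list(o+x*ux+y*uy+np.array([0,0,z]))
def S(tag=""):
    s=status.read_state();p=np.array(s["position"])-C0;F=np.array(s["contact_force"])
    print(tag,"t%.1f"%s["clock"],"trk",np.round([p@ux,p@uy,p[2]],1),"F",np.round([F@ux,F@uy,F[2]],1),"gap%.1f ff%s"%(s["finger_gap"],np.round(s["finger_force"],1)),flush=True)
    return F@uy
E
python3 - <<'E'
from h import *
o=[np.pi,0,YAW+np.pi/2]
print(kin.ik(T(0,-100,200),o),kin.ik(T(0,-100,54),o))
eoat.grip(0,40)
env.move_pose(T(0,-100,200),o);S("above")
env.move_l(T(0,-100,54),feed=150);S("down")
y=-90
env.move_l(T(0,y,54),feed=60);S()
while y<-70:
    y+=2;env.move_l(T(0,y,54),feed=40)
    if abs(S())>2: break
E
```

```text
[-0.30195805  0.48970825  1.52859191  0.          1.1232925  -0.42595805] [-3.01958045e-01  6.54579322e-01  1.61268637e+00 -4.44089210e-16
  8.74326966e-01 -4.25958045e-01]
above t4.1 trk [  0.3 -99.2 200.1] F [-0.4  0.3  0.1] gap-0.2 ff0.0
down t5.2 trk [   0.7 -100.3   55. ] F [0.1 0.7 0.4] gap-0.1 ff0.0
 t5.5 trk [  0.2 -89.5  54.5] F [-0.9 -0.  -0.2] gap0.1 ff0.0
 t5.8 trk [  0.  -87.9  54. ] F [-0.2  0.5  0.3] gap-0.3 ff0.0
 t6.0 trk [ -0.  -85.9  53.9] F [-0.7  0.1 -0.4] gap-0.1 ff0.0
 t6.3 trk [ -0.  -83.9  54. ] F [ 0.3 -0.1  0.4] gap-0.3 ff0.0
 t6.5 trk [  0.  -81.9  54. ] F [-0.8  0.7 -0.3] gap-0.4 ff0.0
 t6.8 trk [  0. -80.  54.] F [-0.5 -2.  -0.1] gap-0.2 ff0.8
```

```bash
python3 - <<'E'
from h import *
env.move_l(T(0,-30,54),feed=60);S()
env.move_l(T(0,2,54),feed=50);S()
y=2
while y<13:
    y+=1;env.move_l(T(0,y,54),feed=30);S()
f=viewer.grab_frame("top");save(f,"t2.png");np.savez("f2.npz",P=cloud(f),i=f["img"])
P=cloud(f);hsv=cv2.cvtColor(f["img"],cv2.COLOR_RGB2HSV).astype(int);H,Sa=hsv[...,0],hsv[...,1];z=P[...,2]
bl=(H>105)&(H<130)&(Sa>120)&(z>60)&(z<130);Q=P[bl];c=Q.mean(0)-C0
print("tube trk",c@ux,c@uy,len(Q))
E
```

```text
t7.7 trk [  0.1 -29.8  54. ] F [-1.2 -0.7 -0.4] gap-0.2 ff0.0
 t8.5 trk [ 0.1 -0.9 54.1] F [ -0.9 -21.4  -4.1] gap-0.1 ff11.1
 t8.8 trk [ 0.1 -0.7 54.1] F [ -1.1 -26.   -4.8] gap0.3 ff13.1
 t9.0 trk [ 0.   1.4 54.1] F [ -1.1 -17.3  -2.3] gap0.0 ff9.0
 t9.3 trk [ 0.   4.7 54. ] F [ 0.4 -7.  -2.1] gap0.1 ff3.4
 t9.5 trk [-0.   6.8 54. ] F [ 1.  -0.6 -0.3] gap-0.3 ff0.4
 t9.8 trk [-0.1  7.7 54. ] F [-0.6 -0.5 -0. ] gap0.2 ff0.0
 t10.0 trk [-0.   8.3 54. ] F [-0.1  0.2 -0.2] gap0.1 ff0.0
 t10.3 trk [-0.   9.1 54. ] F [-0.2  0.1 -0.4] gap-0.0 ff0.0
 t10.5 trk [-0.  10.1 54. ] F [ 0.3 -0.2 -0.8] gap0.4 ff0.0
 t10.8 trk [-0.  10.8 54. ] F [ 0.5 -2.  -0.8] gap0.2 ff1.0
 t11.0 trk [-0.  11.9 54. ] F [-0.6 -3.5 -0. ] gap-0.0 ff1.4
 t11.3 trk [-0. 13. 54.] F [-0.8 -2.6 -0.4] gap-0.5 ff1.3
tube trk -32.410797177621134 101.96781967329198 132
```

```bash
python3 - <<'E'
from h import *
env.move_l(T(0,0,54),feed=100)
env.move_l(T(0,0,170),feed=250)
env.move_pose(T(-150,40,220),[np.pi,0,YAW])
eoat.grip(84);S()
f=viewer.grab_frame("top");g=viewer.grab_frame("scene");w=viewer.grab_frame("wrist")
im=np.vstack([cv2.resize(f["img"],(400,300)),cv2.resize(w["img"],(400,300))])
im=np.hstack([im,np.vstack([cv2.resize(g["img"],(400,300)),0*im[:300]])])
cv2.imwrite("pics/m.png",im[...,::-1])
for n,k in(("top",f),("scene",g),("wrist",w)):
    P=cloud(k);hsv=cv2.cvtColor(k["img"],cv2.COLOR_RGB2HSV).astype(int);H,Sa=hsv[...,0],hsv[...,1];z=P[...,2]
    def tr(Q): Q=Q-C0; return np.c_[Q@ux,Q@uy,Q[:,2]]
    bl=(H>105)&(H<130)&(Sa>120)&(z>60)&(z<130)
    if bl.sum()>20: 
        Q=tr(P[bl]); Qt=Q[Q[:,2]>np.percentile(Q[:,2],50)]; print(n,"tube x",np.percentile(Q[:,0],[1,99]).round(1),"y med",np.median(Qt[:,1]).round(1),"slope",np.polyfit(Qt[:,0],Qt[:,1],1).round(4),"ylim",np.percentile(Q[:,1],[1,99]).round(1),len(Q))
    rd=((H<6)|(H>174))&(Sa>150)&(z>60)&(z<120)
    if rd.sum()>3: print("red",tr(P[rd]).mean(0).round(1),rd.sum())
    ye=((H>15)&(H<30)&(Sa>140)&(z>5)&(z<60)&(P[...,0]>500)).astype(np.uint8)
    c,l,st,ce=cv2.connectedComponentsWithStats(ye)
    for i in range(1,c):
        if st[i,4]>8: print("yel",st[i,4],np.nanmedian(tr(P[l==i]),0).round(1))
    A=tr(P.reshape(-1,3))
    for lo,hi,nm in((10,40,"R"),(150,180,"L")):
        m=(A[:,0]>-40)&(A[:,0]<110)&(A[:,1]>lo)&(A[:,1]<hi)&(A[:,2]>60)&(A[:,2]<70)
        if m.sum()>5: print("edge",nm,m.sum(),np.median(A[m],0).round(1))
E
```

```text
t14.4 trk [-150.   40.  220.] F [ 0.5 -0.3 -0.3] gap83.8 ff0.0
top tube x [-113.2  -15.5] y med 96.1 slope [-3.89000e-02  9.40819e+01] ylim [ 85.6 107.4] 489
red [ -1.2 114.7  96.6] 10
yel 38 [127.8 -56.   19.6]
yel 37 [126.4 244.2  20.7]
edge R 174 [39.9 27.3 65.6]
edge L 172 [ 39.3 163.3  65.8]
scene tube x [-145.7  -14.4] y med 95.4 slope [-7.00000e-04  9.55167e+01] ylim [ 87.8 109.3] 672
red [  2.1 116.3  93.5] 17
yel 22 [131.8 -56.4  18.8]
yel 44 [131.5 244.   19.7]
edge R 193 [45.6 28.1 64.7]
edge L 203 [ 42.6 163.3  64.4]
wrist tube x [-145.2  -14. ] y med 92.7 slope [1.40000e-03 9.29116e+01] ylim [ 78.4 106.1] 6632
red [ -1.8 113.2  98.3] 111
edge R 343 [-5.7 25.2 66.9]
edge L 548 [ -4.5 159.9  66.4]
```

View pics/m.png

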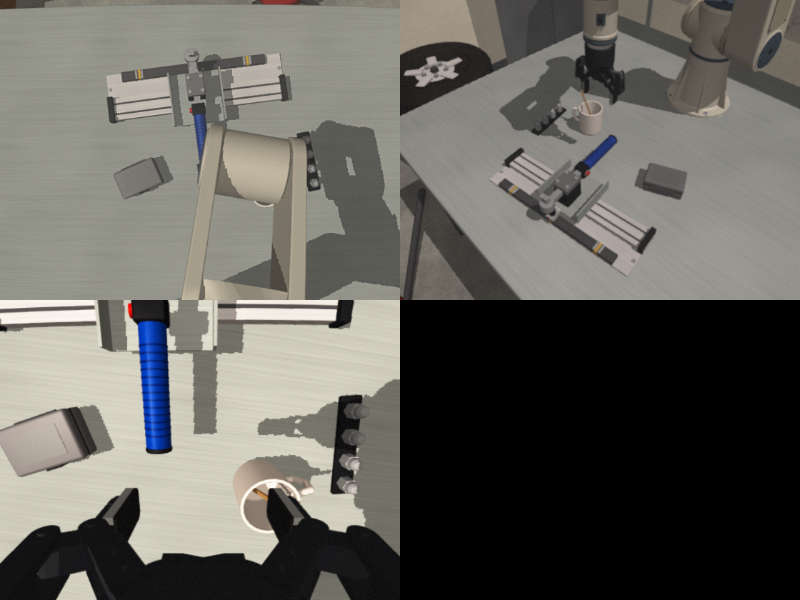

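```bash
python3 - <<'E'
from h import *
env.move_l(T(0,94.3,190),feed=250);S("over")
env.move_l(T(0,94.3,83),feed=150);S("down")
eoat.grip(46,30);S("46")
eoat.grip(25,35);S("closed")
s=status.read_state()
w=viewer.grab_frame("wrist");save(w,"w1.png")
E
```

```text
over t15.3 trk [ -1.   94.2 189.6] F [-0.3 -0.8  0.1] gap84.0 ff0.0
down t16.2 trk [ 0.5 94.1 83.9] F [-0.7 -0.6  0.1] gap84.0 ff0.0
46 t16.7 trk [ 0.1 94.3 83.2] F [-0.2  0.9  0.3] gap46.0 ff0.0
closed t16.9 trk [ 0.3 94.1 83.7] F [-1.8  0.1  6.4] gap33.6 ff36.9
```

View pics/w1.png

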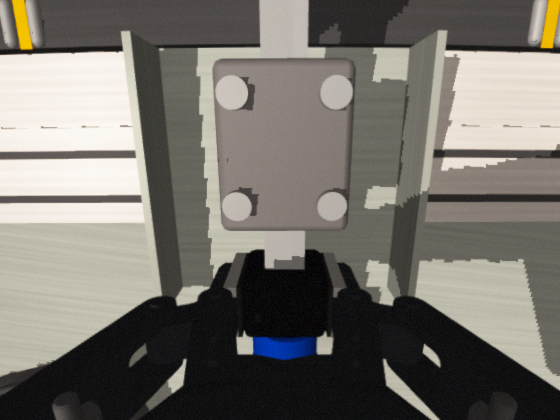

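The wrist view shows the collar clamped between the pads at about (285,300), centred, and the gap of 33.6 mm says the button is flush. I'll draw the handle out now.

```bash
python3 - <<'E'
from h import *
env.move_l(T(-10,94.3,83),feed=40);S()
env.move_l(T(-70,94.3,83),feed=60);S()
env.move_l(T(-115,94.3,83),feed=60);S()
x=-115
while x>-124:
    x-=1;env.move_l(T(x,94.3,83),feed=30);S()
    s=status.read_state();F=np.array(s["contact_force"])@ux
    if F>14: break
E
```

```text
t17.4 trk [-9.7 94.2 83.7] F [ 1.5 -0.4  6.7] gap33.7 ff36.9
 t18.5 trk [-69.8  94.   83.7] F [ 1.6 -1.   8.3] gap33.6 ff37.1
 t19.4 trk [-115.    93.9   83.6] F [ 0.3 -2.2 10.6] gap33.5 ff37.3
 t19.7 trk [-115.5   93.9   83.6] F [ 2.4 -2.8  7. ] gap33.7 ff37.1
 t19.9 trk [-116.4   93.9   83.6] F [ 3.7 -2.5  7.4] gap33.9 ff37.1
 t20.2 trk [-117.3   93.8   83.7] F [ 3.4 -2.7  7. ] gap33.4 ff37.1
 t20.4 trk [-118.3   93.9   83.6] F [ 3.2 -1.1  7.2] gap33.4 ff37.1
 t20.7 trk [-119.3   93.9   83.6] F [ 3.4 -2.4  7.4] gap33.8 ff37.1
 t20.9 trk [-120.3   93.9   83.6] F [ 3.9 -2.5  7. ] gap33.6 ff37.1
 t21.2 trk [-120.3   93.9   83.7] F [ 7.1 -1.8  3.3] gap33.4 ff36.5
 t21.4 trk [-120.3   93.8   83.7] F [12.  -2.1 -1.3] gap33.7 ff36.1
 t21.7 trk [-120.4   93.8   83.7] F [15.4 -1.2 -5.5] gap33.4 ff36.3
```

```bash
python3 - <<'E'
from h import *
env.move_l(T(-121,94,83.3),feed=30);S("relax")
eoat.grip(80);S("open")
env.move_l(T(-180,94,83.3),feed=120);S()
w=viewer.grab_frame("wrist");save(w,"w2.png",1.4)
E
```

```text
relax t21.9 trk [-120.3   93.9   83.7] F [ 4.3 -1.4  4.2] gap33.5 ff37.7
open t22.4 trk [-121.4   94.    83.2] F [-0.3  0.3 -0.7] gap80.0 ff0.0
 t23.1 trk [-179.1   93.8   83.6] F [-0.2 -0.4 -0.1] gap79.7 ff0.0
```

View pics/w2.png

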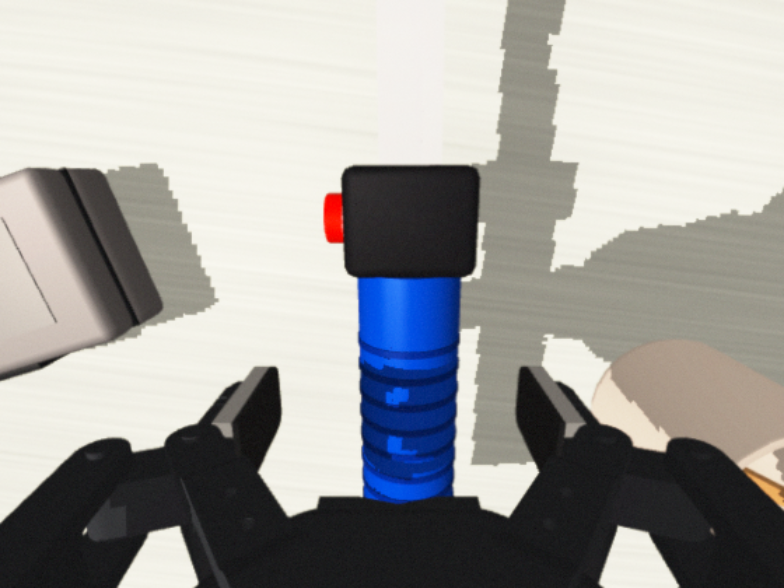

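The wrist view shows the red button (333,218) standing out of the collar by about 5–6 mm. The pads straddle the tube, and the case and mug are both clear. I'll grip the tube and test the lock gently.

```bash
python3 - <<'E'
from h import *
env.move_l(T(-180,94,84),feed=50)
eoat.grip(20,45);S("grip")
x0=-180
for k in range(1,8):
    env.move_l(T(x0+k,94,84),feed=20);S()
    if np.array(status.read_state()["contact_force"])@ux<-9: break
env.move_l(T(x0+k-2.5,94,84),feed=20);S("back")
E
```

```text
grip t23.9 trk [-179.9   93.9   84.2] F [-1.8 -1.7  3.7] gap28.6 ff44.0
 t24.1 trk [-179.3   93.9   84.2] F [-3.7 -2.4  7.3] gap28.9 ff44.1
 t24.4 trk [-178.4   93.9   84.2] F [-3.7 -1.4  7.9] gap28.9 ff44.2
 t24.6 trk [-177.4   93.9   84.2] F [-3.1 -2.1  7.7] gap29.1 ff44.2
 t24.9 trk [-176.8   93.9   84.2] F [-5.3 -2.8  9.3] gap28.8 ff44.3
 t25.1 trk [-176.7   93.9   84.1] F [-8.3 -2.8 13. ] gap28.7 ff44.8
 t25.4 trk [-176.7   94.    84. ] F [-11.6  -3.7  16.5] gap28.8 ff45.1
back t25.7 trk [-176.9   93.9   84.2] F [-3.7 -1.6  7.6] gap28.8 ff44.6
```

```bash
python3 - <<'E'
from h import *
env.move_l(T(-179.5,94,84),feed=20);env.hold(0.5);S("final")
f=viewer.grab_frame("top");g=viewer.grab_frame("scene");w=viewer.grab_frame("wrist")
im=np.vstack([np.hstack([cv2.resize(k["img"],(400,300)) for k in p]) for p in((f,g),(w,g))])
cv2.imwrite("pics/fin.png",im[...,::-1])
P=cloud(g)
for n,k in(("top",f),("scene",g)):
    A=cloud(k).reshape(-1,3)-C0;A=np.c_[A@ux,A@uy,A[:,2]]
    for lo,hi in((10,40),(150,180)):
        m=(A[:,0]>-40)&(A[:,0]<110)&(A[:,1]>lo)&(A[:,1]<hi)&(A[:,2]>60)&(A[:,2]<70)
        if m.sum()>5: print(n,m.sum(),np.median(A[m],0).round(1))
E
```

```text
final t26.5 trk [-179.1   93.9   84.2] F [ 4.5 -1.5  5.2] gap28.8 ff44.9
top 177 [38.2 27.6 65.6]
top 172 [ 39.5 163.6  65.6]
scene 200 [45.8 28.3 64.4]
scene 196 [ 42.9 163.5  64.6]
```

View pics/fin.png

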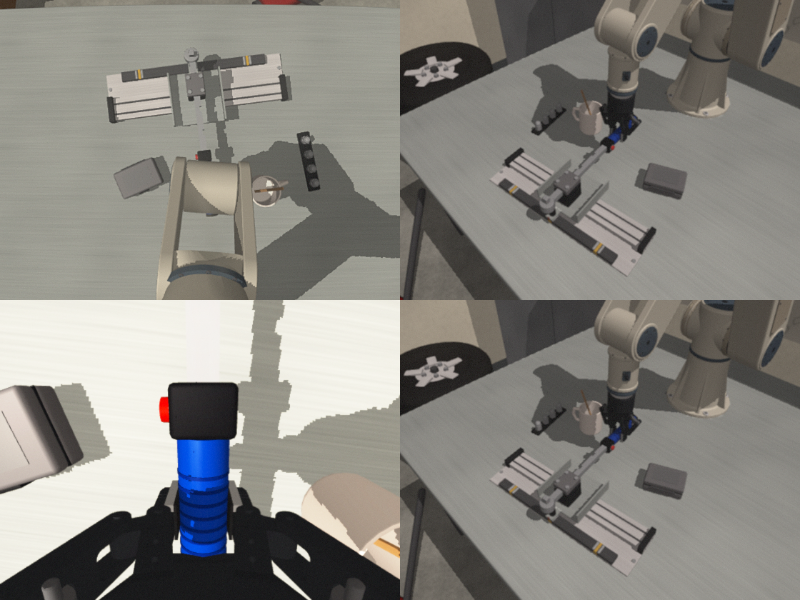

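The montage shows the button out at (165,409), the tube held, and the mug, case and nuts where they were. Vision puts the carriage 1.5–2 mm past the yellow mark, so I'll nudge it gently both ways to confirm it's in the detent and centre it.

```bash
python3 - <<'E'
from h import *
e=[];y=94.
for d in(-1,1):
    for k in range(9):
        y+=d*0.8;env.move_l(T(-179.5,y,84),feed=20);F=S()
        if -d*F>8.5: break
    p=np.array(status.read_state()["position"])-C0;e.append(p@uy)
print(e)
E
```

```text
t26.9 trk [-179.3   93.4   84.2] F [4.5 0.5 5.8] gap28.5 ff45.2
 t27.1 trk [-179.3   92.6   84.2] F [3.2 1.7 6.8] gap28.9 ff45.2
 t27.4 trk [-179.3   91.9   84.2] F [3.9 2.7 6.9] gap28.8 ff45.2
 t27.6 trk [-179.3   91.1   84.2] F [4.5 1.9 6. ] gap28.9 ff45.2
 t27.9 trk [-179.4   90.5   84.2] F [3.5 4.1 6.6] gap28.6 ff45.3
 t28.1 trk [-179.5   90.    84.2] F [4.3 6.8 7.1] gap28.8 ff45.3
 t28.4 trk [-179.7   89.7   84.1] F [4.  9.6 8.1] gap29.2 ff45.5
 t28.6 trk [-179.6   90.    84.2] F [3.4 6.2 8.1] gap28.4 ff45.4
 t28.9 trk [-179.6   90.4   84.2] F [2.7 1.9 8.1] gap28.8 ff45.4
 t29.1 trk [-179.6   90.9   84.2] F [2.4 0.7 7.8] gap28.6 ff45.3
 t29.4 trk [-179.6   91.6   84.2] F [ 2.6 -1.5  6.8] gap28.7 ff45.3
 t29.6 trk [-179.6   92.3   84.2] F [ 2.  -2.   7.2] gap29.0 ff45.3
 t29.9 trk [-179.6   93.1   84.2] F [ 1.5 -2.1  7.1] gap29.0 ff45.3
 t30.1 trk [-179.6   93.8   84.2] F [ 2.1 -2.1  7.1] gap28.8 ff45.3
 t30.4 trk [-179.6   94.3   84.2] F [ 2.1 -5.7  7.1] gap28.5 ff45.3
 t30.6 trk [-179.6   94.7   84.2] F [ 1.3 -9.4  6.3] gap28.8 ff45.4
[np.float64(89.67937810774397), np.float64(94.6807071469299)]
```

```bash
python3 - <<'E'
from h import *
env.move_l(T(-179.3,91.9,84),feed=20);env.move_l(T(-179.3,92.2,84),feed=20);env.hold(0.5);S("end")
w=viewer.grab_frame("wrist");hsv=cv2.cvtColor(w["img"],cv2.COLOR_RGB2HSV).astype(int)
m=((hsv[...,0]<6)|(hsv[...,0]>174))&(hsv[...,1]>150);u=np.where(m)[1];print("red px",m.sum(),u.min(),u.max())
print(workorder.close_job())
E
```

```text
end t31.7 trk [-179.6   92.1   84.1] F [ 1.8 -2.   7.6] gap28.6 ff45.5
red px 452 223 237
the job is handed in; nothing more can be done
None
```

The job is handed in at about 32 s: the carriage is clicked in at the middle station, the handle is drawn to the second stop and locked with the button out, and the gripper is holding the blue tube still; the mug, key case and nuts were not touched.

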